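Close the specimen jar: find the thread start, then screw the lid home

TASK

The clear specimen jar in the holder is still open: take the loose blue lid from the bench, set it on the jar's mouth and feel for the thread start by turning the lid gently backward (counter-clockwise seen from above) under light pressure until it drops in. Then screw it forward (clockwise) until it is fully home and stops, without forcing the thread or overtightening, and let go; leave the jar that is already closed and the things standing about where they are.

Things in the scene. Friction and masses are not known exactly. Their poses are not given: they have to be found in the camera images.
- screw_lid: Loose blue plastic screw lid, 66 mm across its ribbed skirt, 21 mm high, about 60 g, lying open side down on the bench; grip it across the skirt from above. Origin: on its axis at the underside of the skirt; z up. Inside are three lugs 120 degrees apart, 6 mm wide, 2.5 mm high, 3.5 mm above the skirt's underside, reaching in to 52 mm across, and a sprung rubber sealing liner (6 N per mm).
- jar_rim (a point): Centre of the open jar's mouth, level with the rim, 100 mm above the bench; z up the jar's axis. It sinks with the jar but does not tell how the thread is turned, which differs each time. Clear jar, 72 mm across, neck 50 mm across and 20 mm high, rim bevelled 1.5 mm. The lid's origin is 16 mm below this point when home.
- thread_start (a point): On the jar's axis, 4 mm below the rim, level with the thread's starts. Three right-hand ridges 120 degrees apart, 58 mm over them, 2.5 mm thick: each falls 3.5 mm clockwise over 63 degrees, runs level 8 degrees and ends at a stop rib as high as the starts; past the rib a 20 degree ramp leads down into an open gap of 26 degrees before the next start, where the lid's lugs can drop in.
- lid_home (a point): On the jar's axis 16 mm below the rim: the lid's origin comes here when home. It stands 5 to 8.5 mm higher while the lugs lie on ridges or ribs, 2.6 mm once dropped in a gap (less when pressed, the liner gives). Forward on top of the ridges it stops falsely at the ribs, 5 mm high. Backward past the gap it climbs the ramp to 8.5, falls to 5, climbs to 8.5 and drops again after 120 degrees.
- jar_stand: Holder of the open jar, fixed: grey plate 88 x 88 x 8 mm, white cup 86 mm across, 50 mm high. Its rubber lining keeps the jar from turning but yields 0.12 rad per N m. Origin: underside of the plate on the jar's axis. From gap to home is 70 to 95 degrees clockwise at up to 0.55 N m; against the stop 0.65 N m is tight. Over 70 N, summed over all contacts of lid and jar, harms the thread.
- foam_seat (a joint): How far the open jar has sunk into the firm foam in its holder, in m: 0 at rest, -0.003 when sunk 3 mm; 3 N of push per mm. Sunk beyond 6 mm (18 N) it has been pressed too hard.
- closed_jar_stand: The same kind of holder, fixed, with a like jar already closed by a like blue lid, its top 105 mm above the bench: not to be touched. Origin: underside of the plate, on the axis.
- black_marker: A loose black marker pen, 135 mm long, lying on the bench near its front edge: a bystander. Origin: underside, near its middle.
- pink_cassette: A loose pink tissue cassette, 41 x 28 x 10 mm, lying on the bench: a bystander. Origin: centre of its underside.
- stain_dropper: A loose brown dropper bottle with a white cap, 38 mm across and 85 mm high, standing behind the jars: a bystander. Origin: centre of its underside.

How it is judged:
By the outcome, as a careful person would: the job done as asked, in the order asked, and still so for the second after the job is handed in, with the robot touching nothing.
It also fails if it takes over 58 s, if anything falls off the work surface, if the arm or the gripper's body presses on something with over 40 N, if the wrist force passes 120 N, or if a joint passes its speed limit or range.

ROBOT

A 6-joint arm with a two-finger parallel gripper is mounted at the origin on a cart in front of the work surface, level with it; the furniture and walls round the work are solid. World frame = base frame: x ahead of the robot, y to its left, z up, the work surface at z = 0. Lengths are in m, angles in rad, forces in N, time in s.
With the tool pointing down it reaches from about 0.35 to 0.925 m from the base axis. Payload 6.4 kg.
Tool frame: the origin (TCP) lies midway between the tips of the shut fingers; the grasp point (between the pads) lies 19 mm behind it; z points along the fingers, y is the line along which they close (so a half turn about z gives the same grasp; the last joint's range is limited). The gripper opens to 94 mm and grips with 3 to 60 N. Pads are 16 mm wide; open, the fingers measure 119 mm over their backs; the gripper's body (75 mm by 177 mm) begins 78 mm behind the grasp point.
Start: joints at [-1.402, 0.245, 1.558, -0, 1.339, -0.174], TCP at [0.218, -0.612, 0.205] pointing down, gripper open.
Joint ranges: [-3.13, 3.13], [-1.02, 2.26], [0.13, 2.54], [-0.95, 4.09], [0.21, 2.88], [-2.74, 2.74]. Speed limits (rad/s): [2.57, 2.57, 3.14, 3.14, 3.14, 3.14].

INTERFACE

Orientations are given as [roll, pitch, yaw] about the fixed x, y, z axes, in that order (R = Rz(yaw) Ry(pitch) Rx(roll)).
In Python, from cell import * gives the robot as it stands.
- The arm moves only by the shell command python3 -m crank 'ROWS' [FORCE]. ROWS is JSON, a list of rows, each a list of 3 entries, a list of its own where there are three numbers: the finger opening in m, from 0 to 0.094, then the shift along the tool's x, y, z in m, then the turn, a rotation vector about the tool's x, y, z in rad. In form: [[hand, [tx, ty, tz], [rx, ry, rz]], ...]. A call has exactly 5 rows; each row is the pose to reach, as a shift and turn from the pose commanded when the call began, along the tool's axes at that moment; what a row does not reach only later rows make up. A row lasts 1/10 s, in which the tool goes at most 50 mm and 8.59 degrees, less where a joint would pass 70% of its speed; a pose out of reach is approached as far as the arm can. A call with a gripper value outside its range is refused whole. The fingers move at their own pace and stop on an object; FORCE is the grip in N (left out, the last holds). Time passes only in rows, so rows that repeat a pose let the fingers close, or fill a call up. It gives the time, the measured TCP pose, the force, the opening and the grip force at its end, in the units of the state.
- get_obs(): the state, without advancing time (a new reading comes with each control period).
- read_camera(name): name is "scene" or "top"; returns a dict with "frame" (400x640x3 uint8, red, green, blue), "range_z" (400x640 float32, m along the optical axis (not along the pixel's ray), 0 where there is no reading), "K" (3x3 intrinsics, pixels), "pose" (4x4, takes a point from camera to world coordinates). Camera axes: x right, y down, z forward; pixel columns grow to the right and rows downward; lengths in m; the calibration is good to about 2 mm. A picture is of the moment at which its call begins.
- finish_job(): hands the job in; it is judged then, once.
The state is a dict: "clock": time; "joint_positions": joint angles; "qd": joint speeds; "tau": joint torques, N m; "eef_pos": TCP position; "ee_rot": TCP orientation; "ft_force": force on the tool from outside, world axes, zero at the start; "torque": the same for the moment, N m; "gripper_width": finger opening in m; "gripper_force": force on a finger pad.
Only numpy, scipy, OpenCV 4.12 (cv2) and the standard library are available. Lean on these libraries where they do the work, as an engineer would, in place of code of your own. Each camera call takes 0.05 s, during which the arm holds its last target. There are 200 camera calls.

## Working session

There is one attempt and no reset: what is moved stays moved. The work goes in short steps, Python scripts to look and compute and a shell command to move; the robot and the scene stay as the last step left them, time stands still between calls to the robot, and variables do not carry over. Pictures are saved under pics/ and viewed, at most 10 in all, crops included, and the job is handed in when it is done.

```bash
mkdir -p pics; ls
python3 - <<'E'
from cell import *
import cv2,numpy as np
o=get_obs();print(o)
for n in("scene","top"):
    c=read_camera(n);cv2.imwrite(f"pics/{n}0.png",c["frame"][:,:,::-1]);np.savez(f"{n}0.npz",**c)
    print(n,c["K"],c["pose"].round(3))
E
```

```text
pics
{'clock': 0.0, 'joint_positions': array([-1.40211907e+00,  2.45818686e-01,  1.55895911e+00, -1.77825066e-05,
        1.33869783e+00, -1.74095016e-01]), 'qd': array([-0.00040908,  0.00027755,  0.00080042,  0.00042245, -0.00068806,
        0.00032071]), 'tau': array([-9.67460765e-04, -4.15834022e+01, -3.14605343e+01,  6.84682745e-02,
        3.32024402e-02, -1.45069421e-04]), 'eef_pos': array([ 0.21836948, -0.6116039 ,  0.20437193]), 'ee_rot': array([-3.13973515e+00, -3.09126350e-04,  3.42776091e-01]), 'ft_force': array([ 0.62178802, -0.42525924, -0.57542841]), 'torque': array([ 0.01598513, -0.00446308, -0.01536164]), 'gripper_force': 0.0, 'gripper_width': 0.09406472721497561}
scene [[449.9501599    0.         319.71503772]
 [  0.         449.9501599  203.97217371]
 [  0.           0.           1.        ]] [[-0.714 -0.327  0.619 -0.092]
 [-0.7    0.319 -0.64   0.679]
 [ 0.012 -0.89  -0.456  0.575]
 [ 0.     0.     0.     1.   ]]
top [[507.8731318    0.         315.0800066 ]
 [  0.         507.8731318  197.21155414]
 [  0.           0.           1.        ]] [[-0.063 -0.977  0.203  0.33 ]
 [-0.998  0.062 -0.009  0.02 ]
 [-0.003 -0.203 -0.979  1.331]
 [ 0.     0.     0.     1.   ]]
```

View pics/scene0.png

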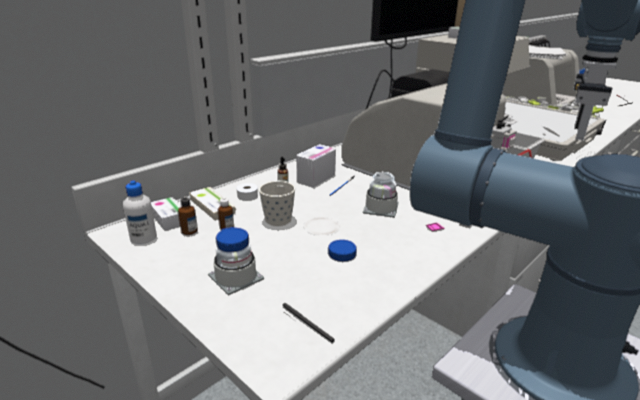

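View pics/top0.png

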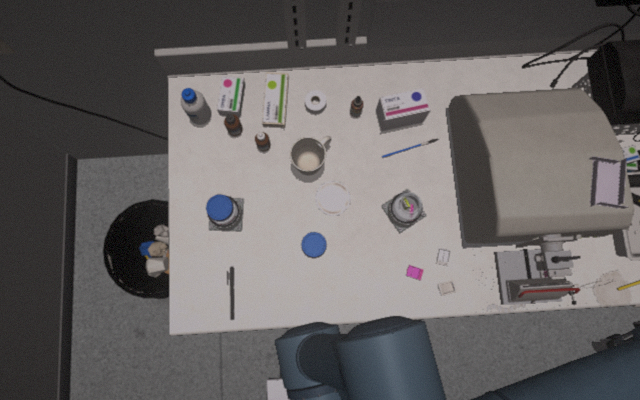

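The scene view shows the loose lid at (342,250), the open jar at (382,195) and the closed jar at (235,258). In the top view they are at (314,244), (405,208) and (222,210). Next I'll zoom in on the open jar and triangulate the lid.

```bash
cat > h.py <<'E'
import numpy as np,cv2
def load(n):
    return dict(np.load(n+".npz"))
def ray(c,u,v):
    d=c["pose"][:3,:3]@np.array([(u-c["K"][0,2])/c["K"][0,0],(v-c["K"][1,2])/c["K"][1,1],1.])
    return c["pose"][:3,3],d
def onz(c,u,v,z):
    o,d=ray(c,u,v);return o+d*(z-o[2])/d[2]
def tri(c1,p1,c2,p2):
    o1,d1=ray(c1,*p1);o2,d2=ray(c2,*p2)
    s=np.linalg.lstsq(np.c_[d1,-d2],o2-o1,rcond=None)[0]
    a,b=o1+d1*s[0],o2+d2*s[1];return (a+b)/2,np.linalg.norm(a-b)
def cloud(c):
    v,u=np.mgrid[:400,:640];z=c["range_z"]
    P=np.stack([(u-c["K"][0,2])/c["K"][0,0]*z,(v-c["K"][1,2])/c["K"][1,1]*z,z],-1)
    return P@c["pose"][:3,:3].T+c["pose"][:3,3]
E
python3 - <<'E'
from h import *
S,T=load("scene0"),load("top0")
for c,(u0,v0) in((S,(342,250)),(T,(314,244))):
    f=c["frame"].astype(int);m=((f[...,2]>f[...,0]+40)).astype(np.uint8)
    m[:v0-30]=0;m[v0+30:]=0;m[:,:u0-30]=0;m[:,u0+30:]=0
    P=cloud(c)[(m>0)&(c["range_z"]>0)]
    print("lid n",len(P),"z pct",np.percentile(P[:,2],[2,25,50,75,98]).round(4))
    t=P[P[:,2]>np.percentile(P[:,2],90)-0.003]
    cc,r=cv2.minEnclosingCircle(t[:,:2].astype(np.float32));print("top circle",cc,r,t.mean(0))
    k=cv2.findContours(m,0,2)[0];k=max(k,key=cv2.contourArea)
    print("ell",cv2.fitEllipse(k))
for n,c,(u0,v0) in(("S",S,(382,195)),("T",T,(405,208))):
    P=cloud(c)[v0-30:v0+30,u0-30:u0+30].reshape(-1,3);P=P[np.linalg.norm(P[:,:2]-np.median(P[:,:2],0),axis=1)<.08]
    print(n,np.median(P,0).round(3),np.histogram(P[:,2],np.arange(-.005,.125,.005)))
a=cv2.resize(S["frame"][160:230,342:422],None,fx=5,fy=5,interpolation=2)
b=cv2.resize(T["frame"][173:243,365:445],None,fx=5,fy=5,interpolation=2)
cv2.imwrite("pics/crop.png",np.hstack([a,b])[:,:,::-1])
E
```

```text
lid n 487 z pct [0.0058 0.0178 0.0217 0.0227 0.0243]
top circle (0.47336071729660034, 0.019806401804089546) 0.032957032322883606 [0.47303071 0.02063296 0.02242669]
ell ((341.9256896972656, 249.50238037109375), (21.179908752441406, 27.970809936523438), 95.35614776611328)
lid n 474 z pct [0.0146 0.0179 0.0201 0.022  0.0255]
top circle (0.47795599699020386, 0.01849084347486496) 0.031440429389476776 [0.47800166 0.02059759 0.02271355]
ell ((313.42694091796875, 244.1581268310547), (23.70782470703125, 24.099742889404297), 149.36578369140625)
S [ 0.532 -0.2    0.027] (array([ 29, 599,  92,  89,  48,  57,  49,  51,  56,  58,  58, 100,  45,
        49,  50,  46,  69,  86,  44,  56,  70,  53,   0,   0,   0]), array([-0.005,  0.   ,  0.005,  0.01 ,  0.015,  0.02 ,  0.025,  0.03 ,
        0.035,  0.04 ,  0.045,  0.05 ,  0.055,  0.06 ,  0.065,  0.07 ,
        0.075,  0.08 ,  0.085,  0.09 ,  0.095,  0.1  ,  0.105,  0.11 ,
        0.115,  0.12 ]))
T [ 0.549 -0.215  0.002] (array([835, 608, 152,  49,  13,  42,  56,  21,  22,  35, 108,  79,  24,
        43,  40,  64, 132,  39,  31,  65,  89,  39,   1,   0,   0]), array([-0.005,  0.   ,  0.005,  0.01 ,  0.015,  0.02 ,  0.025,  0.03 ,
        0.035,  0.04 ,  0.045,  0.05 ,  0.055,  0.06 ,  0.065,  0.07 ,
        0.075,  0.08 ,  0.085,  0.09 ,  0.095,  0.1  ,  0.105,  0.11 ,
        0.115,  0.12 ]))
```

View pics/crop.png

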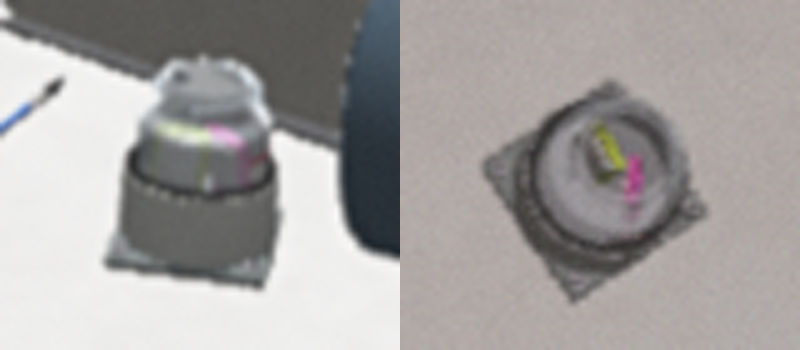

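The crops show the jar's neck at about (212,85) in the left one and (620,150) in the right one. Depth covers the jar too, so I'll fit circles to height slices from both cameras.

Run:
```python
from h import *
from scipy.optimize import least_squares
S,T=load("scene0"),load("top0")
def fit(P,r,c0):
    f=lambda p:np.linalg.norm(P[:,:2]-p,axis=1)-r
    s=least_squares(f,c0,loss="soft_l1",f_scale=.001);return s.x.round(4),len(P),np.abs(s.fun).mean().round(4)
for n,c in(("S",S),("T",T)):
    P=cloud(c)[c["range_z"]>0]
    J=P[np.linalg.norm(P[:,:2]-[.548,-.208],axis=1)<.07]
    for lo,hi,r in((.015,.045,.043),(.06,.074,.036),(.088,.097,.025),(.098,.106,.0235)):
        s=J[(J[:,2]>lo)&(J[:,2]<hi)]
        if len(s)>5:print(n,lo,hi,fit(s,r,[.548,-.208]),s[:,:2].min(0).round(3),s[:,:2].max(0).round(3))
    print("max z",np.sort(J[:,2])[-5:].round(4))
    L=P[np.linalg.norm(P[:,:2]-[.475,.02],axis=1)<.045]
    s=L[(L[:,2]>.006)&(L[:,2]<.017)];print("lid side",fit(s,.033,[.475,.02]))
    print("bench z",np.median(P[(np.linalg.norm(P[:,:2]-[.4,.02],axis=1)<.03)][:,2]))
# two-view triangulation of lid top: ellipses of silhouette; and brute centre of top plane
def proj(c,p):
    q=np.linalg.inv(c["pose"])@np.r_[p,1];q=c["K"]@q[:3];return q[:2]/q[2]
print("lid silhouette tri",tri(S,(341.9,249.5),T,(313.4,244.2)))
def cyl_sil(c,x,y,r,z0,z1):
    a=np.linspace(0,2*np.pi,90);q=np.array([proj(c,[x+r*np.cos(t),y+r*np.sin(t),z]) for t in a for z in(z0,z1)],np.float32)
    return cv2.fitEllipse(cv2.convexHull(q))
for p in((.475,.0205),(.478,.0205)):print(p,cyl_sil(S,*p,.033,0,.021),cyl_sil(T,*p,.033,0,.021))
for z in(0,.1):print(proj(S,[.548,-.208,z]),proj(T,[.548,-.208,z]))
```

```text
S 0.015 0.045 (array([ 0.5511, -0.2257]), 319, np.float64(0.0013)) [ 0.507 -0.247] [ 0.584 -0.179]
S 0.06 0.074 (array([ 0.5511, -0.226 ]), 136, np.float64(0.0015)) [ 0.513 -0.239] [ 0.575 -0.187]
S 0.088 0.097 (array([ 0.5491, -0.2233]), 102, np.float64(0.002)) [ 0.524 -0.248] [ 0.573 -0.196]
S 0.098 0.106 (array([ 0.5496, -0.2237]), 78, np.float64(0.0021)) [ 0.523 -0.25 ] [ 0.572 -0.196]
max z [0.1035 0.1035 0.104  0.1042 0.1043]
lid side (array([0.4756, 0.0177]), 116, np.float64(0.0009))
bench z 0.0016564832499941784
T 0.015 0.045 (array([ 0.5547, -0.2106]), 189, np.float64(0.0093)) [ 0.504 -0.276] [ 0.594 -0.178]
T 0.06 0.074 (array([ 0.5458, -0.1981]), 126, np.float64(0.0102)) [ 0.517 -0.261] [ 0.591 -0.189]
T 0.088 0.097 (array([ 0.5529, -0.2241]), 114, np.float64(0.0023)) [ 0.526 -0.254] [ 0.583 -0.197]
T 0.098 0.106 (array([ 0.5535, -0.2251]), 75, np.float64(0.0015)) [ 0.53  -0.249] [ 0.578 -0.201]
max z [0.1038 0.104  0.104  0.1049 0.1055]
lid side (array([0.4783, 0.0206]), 83, np.float64(0.0095))
bench z -0.0006397807227093155
lid silhouette tri (array([0.47720473, 0.01820398, 0.01178216]), np.float64(0.0040811584937520025))
(0.475, 0.0205) ((341.0641784667969, 250.84365844726562), (23.918731689453125, 32.09119415283203), 92.89675903320312) ((313.0795593261719, 245.68775939941406), (25.570419311523438, 26.236549377441406), 177.2891845703125)
(0.478, 0.0205) ((340.0894470214844, 250.33047485351562), (23.853374481201172, 32.03746032714844), 92.80339813232422) ((313.0081481933594, 244.5401153564453), (25.56163787841797, 26.232097625732422), 177.2578125)
[377.13669855 211.06347034] [397.22411287 213.381098  ]
[379.81612313 177.40463841] [403.51384072 206.4069883 ]
```

Run:
```python
from h import *
S,T=load("scene0"),load("top0")
A=np.vstack([cloud(c)[c["range_z"]>0] for c in(S,T)])
a,b=np.array([.218,-.612]),np.array([.477,.019])
for t in np.linspace(0,1,9):
    p=a+t*(b-a);s=A[np.linalg.norm(A[:,:2]-p,axis=1)<.11];print(p.round(2),np.percentile(s[:,2],[50,99,100]).round(3) if len(s) else None)
for t in np.linspace(0,1,6):
    p=b+t*(np.array([.552,-.2245])-b);s=A[np.linalg.norm(A[:,:2]-p,axis=1)<.12];print(p.round(2),np.percentile(s[:,2],[50,99,100]).round(3))
s=A[(A[:,2]>.13)&(A[:,0]>.3)&(A[:,0]<.7)&(A[:,1]>-.36)&(A[:,1]<-.1)];print("tall near jar",len(s),s.min(0) if len(s) else "",s.max(0) if len(s) else "")
# tool-frame shift to 120 mm above lid grasp
y=.3428;R=np.array([[np.cos(y),np.sin(y),0],[np.sin(y),-np.cos(y),0],[0,0,-1]])
print(R.T@(np.array([.477,.019,.12])-[.2184,-.6116,.2044]))
```

```text
[ 0.22 -0.61] [0.136 0.475 0.503]
[ 0.25 -0.53] [0.145 0.559 0.58 ]
[ 0.28 -0.45] [0.094 0.604 0.609]
[ 0.32 -0.38] [0.002 0.607 0.614]
[ 0.35 -0.3 ] [0.    0.01  0.014]
[ 0.38 -0.22] [0.001 0.009 0.014]
[ 0.41 -0.14] [0.001 0.007 0.013]
[ 0.44 -0.06] [0.001 0.024 0.029]
[0.48 0.02] [0.001 0.024 0.029]
[0.48 0.02] [0.001 0.024 0.029]
[ 0.49 -0.03] [0.001 0.024 0.029]
[ 0.51 -0.08] [0.001 0.051 0.081]
[ 0.52 -0.13] [0.001 0.099 0.106]
[ 0.54 -0.18] [0.001 0.1   0.106]
[ 0.55 -0.22] [0.001 0.1   0.106]
tall near jar 12 [ 0.30000913 -0.10739611  0.67676438] [ 0.30119305 -0.10074034  0.69944857]
[ 0.45551467 -0.50698788  0.0844    ]
```

```bash
python3 -m crank '[[0.094,[0.032,-0.036,0],[0,0,0]],[0.094,[0.064,-0.072,0],[0,0,0]],[0.094,[0.096,-0.108,0],[0,0,0]],[0.094,[0.128,-0.144,0],[0,0,0]],[0.094,[0.160,-0.180,0],[0,0,0]]]' 40
python3 -m crank '[[0.094,[0.032,-0.036,0],[0,0,0]],[0.094,[0.064,-0.072,0],[0,0,0]],[0.094,[0.096,-0.108,0],[0,0,0]],[0.094,[0.128,-0.144,0],[0,0,0]],[0.094,[0.160,-0.180,0],[0,0,0]]]'
python3 -m crank '[[0.094,[0.032,-0.036,0.01],[0,0,-0.09]],[0.094,[0.064,-0.072,0.03],[0,0,-0.18]],[0.094,[0.096,-0.108,0.05],[0,0,-0.27]],[0.094,[0.1355,-0.147,0.07],[0,0,-0.357]],[0.094,[0.1355,-0.147,0.0844],[0,0,-0.357]]]'
```

```text
clock: 0.6
eef_pos: [0.3089, -0.3868, 0.2049]
ee_rot: [-3.141, -0.0, 0.342]
ft_force: [0.7, 0.1, -1.5]
gripper_width: 0.0942
gripper_force: 0.0
clock: 1.1
eef_pos: [0.399, -0.1636, 0.2053]
ee_rot: [3.142, -0.0, 0.342]
ft_force: [1.0, 0.1, -0.2]
gripper_width: 0.0942
gripper_force: 0.0
clock: 1.6
eef_pos: [0.4778, 0.0219, 0.1203]
ee_rot: [-3.141, -0.001, 0.706]
ft_force: [1.2, -0.3, 0.2]
gripper_width: 0.0941
gripper_force: 0.0
```

```bash
python3 -m crank '[[0.094,[-0.0025,0.0017,0.03],[0,0,0]],[0.094,[-0.0025,0.0017,0.065],[0,0,0]],[0.094,[-0.0025,0.0017,0.095],[0,0,0]],[0.094,[-0.0025,0.0017,0.110],[0,0,0]],[0.094,[-0.0025,0.0017,0.1165],[0,0,0]]]'
python3 -m crank '[[0.094,[0,0,0],[0,0,0]],[0.055,[0,0,0],[0,0,0]],[0.055,[0,0,0],[0,0,0]],[0.055,[0,0,0],[0,0,0]],[0.055,[0,0,0],[0,0,0]]]' 40
python3 -m crank '[[0.055,[0,0,0],[0,0,0]],[0.055,[0,0,0],[0,0,0]],[0.055,[0,0,0],[0,0,0]],[0.055,[0,0,0],[0,0,0]],[0.055,[0,0,0],[0,0,0]]]'
```

```text
clock: 2.1
eef_pos: [0.4744, 0.0159, 0.0025]
ee_rot: [-3.138, 0.003, 0.7]
ft_force: [-0.1, -0.2, -0.5]
gripper_width: 0.094
gripper_force: 0.0
clock: 2.6
eef_pos: [0.4767, 0.0155, 0.0052]
ee_rot: [3.141, -0.001, 0.7]
ft_force: [-0.3, -0.5, 4.7]
gripper_width: 0.0658
gripper_force: 38.1
clock: 3.1
eef_pos: [0.4767, 0.0155, 0.0052]
ee_rot: [3.141, -0.0, 0.7]
ft_force: [-1.3, 0.9, 5.2]
gripper_width: 0.0653
gripper_force: 40.0
```

```bash
python3 -m crank '[[0.055,[0,0,-0.01],[0,0,0]],[0.055,[0,0,-0.03],[0,0,0]],[0.055,[0,0,-0.06],[0,0,0]],[0.055,[0,0,-0.1],[0,0,0]],[0.055,[0,0,-0.140],[0,0,0]]]'
python3 -m crank '[[0.055,[-0.01,0.03,0],[0,0,0]],[0.055,[-0.03,0.075,0],[0,0,0]],[0.055,[-0.05,0.12,0],[0,0,0]],[0.055,[-0.07,0.165,0],[0,0,0]],[0.055,[-0.085,0.205,0],[0,0,0]]]'
python3 -m crank '[[0.055,[-0.009,0.02,0],[0,0,0]],[0.055,[-0.012,0.027,0],[0,0,0]],[0.055,[-0.012,0.027,0],[0,0,0]],[0.055,[-0.012,0.027,0],[0,0,0]],[0.055,[-0.012,0.027,0],[0,0,0]]]'
python3 - <<'E'
from cell import *
from h import *
from scipy.optimize import least_squares
print({k:v for k,v in get_obs().items() if k in("eef_pos","ft_force","ee_rot","joint_positions")})
b=[]
for n in("scene","top"):
    c=read_camera(n);np.savez(n+"1.npz",**c)
    q=np.linalg.inv(c["pose"])@np.r_[.5517,-.2245,.15,1];q=c["K"]@q[:3];u,v=(q[:2]/q[2]).astype(int);print(n,u,v)
    f=c["frame"][v-40:v+40,u-50:u+50];b.append(cv2.resize(f,None,fx=4,fy=4,interpolation=2))
    g=c["frame"].astype(int);m=(g[...,2]>g[...,0]+40);P=cloud(c);m&=np.linalg.norm(P[...,:2]-[.5517,-.2245],axis=2)<.06
    P=P[m];print(len(P),np.percentile(P[:,2],[2,50,98]).round(4),P.mean(0).round(4))
    s=least_squares(lambda p:np.maximum(np.linalg.norm(P[:,:2]-p,axis=1)-.033,-.004),[.5517,-.2245],loss="soft_l1",f_scale=.001);print("circ",s.x.round(4))
cv2.imwrite("pics/hover.png",np.hstack(b)[:,:,::-1])
E
```

```text
clock: 3.6
eef_pos: [0.4756, 0.0156, 0.1459]
ee_rot: [-3.141, 0.001, 0.7]
ft_force: [1.3, -0.4, 0.1]
gripper_width: 0.0654
gripper_force: 40.0
clock: 4.1
eef_pos: [0.5434, -0.1985, 0.145]
ee_rot: [3.141, 0.0, 0.699]
ft_force: [-0.3, 1.0, -0.1]
gripper_width: 0.0657
gripper_force: 40.0
clock: 4.6
eef_pos: [0.5512, -0.223, 0.1445]
ee_rot: [-3.141, 0.0, 0.701]
ft_force: [-0.7, -0.1, -1.2]
gripper_width: 0.0655
gripper_force: 40.0
{'joint_positions': array([-5.75000335e-01,  1.79076474e-01,  1.75108874e+00,  1.44456525e-04,
        1.21189622e+00,  2.94430755e-01]), 'eef_pos': array([ 0.55119935, -0.22298072,  0.14454319]), 'ee_rot': array([-3.14110480e+00,  6.63067739e-06,  7.01314467e-01]), 'ft_force': array([-0.65143217, -0.06853382, -1.18451031])}
scene 383 157
182 [0.1461 0.1608 0.1634] [ 0.5464 -0.2083  0.158 ]
circ [ 0.5523 -0.2225]
top 413 200Traceback (most recent call last):
  File "<stdin>", line 11, in <module>
    return _quantile_unchecked(
        a, q, axis, out, overwrite_input, method, keepdims, weights)
    return _ureduce(a,
                    func=_quantile_ureduce_func,
    ...<5 lines>...
                    overwrite_input=overwrite_input,
                    method=method)
    r = func(a, **kwargs)
    result = _quantile(arr,
                       quantiles=q,
    ...<2 lines>...
                       out=out,
                       weights=wgt)
    slices_having_nans = np.isnan(arr[-1, ...])
                                  ~~~^^^^^^^^^
IndexError: index -1 is out of bounds for axis 0 with size 0
```

Run:
```python
from h import *
S=load("scene0");c=load("scene1")
def edges(f,rows,lo,hi,name):
    g=f.astype(float)
    b=g[...,2]-g[...,0]
    for v in rows: print(name,v,[int(x) for x in b[v,lo:hi]])
f=c["frame"].astype(float);b=f[...,2]-f[...,0]
for v in range(135,165):
    r=b[v,340:425];k=np.where(r>40)[0]
    if len(k)>8:
        mx=np.percentile(r,90)
        i0,i1=k[0],k[-1]; h=40
        L=i0-1+(h-r[i0-1])/(r[i0]-r[i0-1]);R=i1+(r[i1]-h)/(r[i1]-r[i1+1]);print("lid",v,340+L,340+R,340+(L+R)/2)
b=[cv2.resize(x["frame"][130:230,330:430],None,fx=4,fy=4,interpolation=2) for x in(c,S)]
cv2.imwrite("pics/hover.png",np.hstack(b)[:,:,::-1])
def proj(p):
    q=np.linalg.inv(S["pose"])@np.r_[p,1];q=S["K"]@q[:3];return (q[:2]/q[2]).round(2)
print("axis if jar at TCP",[proj([.5512,-.2230,z]) for z in(.03,.065,.09,.1,.15)])
P=cloud(S)
for z0,z1,r in((.015,.045,.043),(.06,.074,.036),(.088,.102,.025)):
    m=(P[...,2]>z0)&(P[...,2]<z1)&(np.linalg.norm(P[...,:2]-[.5512,-.2245],axis=2)<.052)
    mid=[]
    for v in range(160,225):
        k=np.where(m[v])[0]
        if len(k)>2*r*330:mid.append((v,k[0],k[-1]))
    print(z0,mid)
```

```text
lid 151 373.0909090909091 382.8392857142857 377.9650974025974
lid 152 372.42857142857144 393.75 383.0892857142857
lid 153 372.0 394.8 383.4
lid 154 371.8125 395.78125 383.796875
lid 155 371.6521739130435 396.27272727272725 383.9624505928854
lid 156 371.9375 396.2093023255814 384.0734011627907
lid 157 371.95 396.0 383.975
lid 158 371.88 395.82758620689657 383.85379310344825
lid 159 371.88 395.7916666666667 383.8358333333333
lid 160 372.25 395.7916666666667 384.0208333333333
lid 161 372.75 395.55555555555554 384.15277777777777
lid 162 373.5 394.6666666666667 384.0833333333333
axis if jar at TCP [array([380.39, 199.11]), array([381.35, 187.44]), array([382.05, 178.92]), array([382.33, 175.46]), array([383.79, 157.78])]
0.015 [(201, np.int64(365), np.int64(396)), (202, np.int64(365), np.int64(396)), (203, np.int64(365), np.int64(396)), (204, np.int64(365), np.int64(396)), (205, np.int64(366), np.int64(396)), (206, np.int64(367), np.int64(396))]
0.06 [(190, np.int64(369), np.int64(395)), (191, np.int64(371), np.int64(395))]
0.088 [(175, np.int64(373), np.int64(392)), (176, np.int64(372), np.int64(393)), (178, np.int64(374), np.int64(393)), (179, np.int64(374), np.int64(393)), (180, np.int64(374), np.int64(393)), (181, np.int64(375), np.int64(391))]
```

View pics/hover.png

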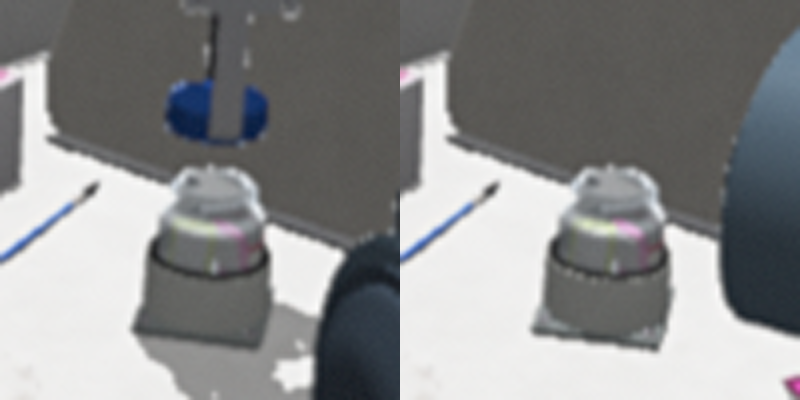

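The lid sits at u≈384, which is where the TCP axis projects, so it is centred in the fingers. The jar looks about 1 px to the right of that axis, so I'll measure its edges more finely.

Run:
```python
from h import *
S=load("scene0");T=load("top0")
g=cv2.cvtColor(S["frame"],cv2.COLOR_RGB2GRAY).astype(int)
for v in (174,176,178,190,193,200,204,208): print(v,list(map(int,g[v,362:404])))
g=cv2.cvtColor(T["frame"],cv2.COLOR_RGB2GRAY).astype(int)
print("T")
for v in (196,200,204,208,212): print(v,list(map(int,g[v,382:430])))
# plate: dark region in top view -> square corners at z=.008
m=((g<125)&(g>=0)).astype(np.uint8);m[:180]=0;m[240:]=0;m[:,:375]=0;m[:,435:]=0
m=cv2.morphologyEx(m,3,np.ones((3,3)));k=max(cv2.findContours(m,0,2)[0],key=cv2.contourArea)
w=np.array([onz(T,*p[0],.008)[:2] for p in cv2.convexHull(k)],np.float32);print("plate",cv2.minAreaRect(w))
```

```text
174 [240, 222, 204, 192, 144, 115, 111, 97, 94, 98, 106, 130, 178, 215, 175, 130, 129, 147, 159, 164, 163, 163, 154, 149, 145, 150, 154, 172, 206, 203, 152, 100, 82, 84, 87, 86, 88, 89, 88, 88, 85, 86]
176 [242, 242, 243, 244, 242, 243, 241, 223, 203, 197, 188, 208, 193, 169, 143, 128, 128, 140, 158, 163, 163, 163, 163, 161, 159, 157, 149, 142, 158, 202, 210, 182, 126, 88, 85, 87, 86, 89, 88, 87, 87, 86]
178 [240, 240, 241, 241, 241, 241, 241, 242, 243, 243, 236, 222, 180, 153, 142, 141, 147, 152, 155, 157, 157, 160, 162, 161, 158, 159, 156, 151, 150, 158, 169, 185, 140, 93, 86, 88, 88, 89, 88, 89, 89, 87]
190 [238, 238, 238, 239, 229, 157, 79, 62, 78, 86, 93, 100, 105, 106, 108, 109, 110, 112, 115, 115, 111, 111, 111, 113, 117, 126, 125, 111, 98, 91, 91, 92, 84, 107, 190, 240, 241, 241, 239, 240, 241, 241]
193 [237, 237, 239, 238, 192, 108, 51, 63, 87, 99, 100, 102, 102, 104, 109, 109, 111, 109, 109, 107, 104, 103, 100, 102, 102, 101, 102, 99, 96, 95, 95, 102, 98, 72, 73, 160, 231, 240, 238, 237, 237, 238]
200 [239, 240, 239, 204, 130, 94, 93, 97, 98, 98, 98, 100, 103, 106, 102, 107
[... 1111 characters left out ...]
 135, 152, 134, 122, 113, 115, 114, 113, 118, 104, 75, 89, 115, 126, 122, 139, 173, 170, 170, 170, 171, 168, 170]
208 [112, 100, 105, 106, 116, 102, 74, 95, 99, 66, 89, 117, 122, 137, 149, 149, 141, 131, 134, 140, 132, 108, 80, 67, 73, 91, 104, 113, 114, 108, 116, 116, 115, 115, 123, 124, 116, 120, 121, 104, 110, 150, 172, 170, 170, 173, 171, 168]
212 [170, 169, 148, 112, 107, 100, 73, 73, 73, 69, 67, 94, 115, 120, 128, 142, 148, 149, 154, 153, 150, 146, 143, 140, 140, 142, 146, 145, 137, 140, 135, 134, 140, 139, 143, 142, 115, 102, 92, 88, 111, 125, 140, 165, 173, 171, 170, 167]
plate ((0.5557799339294434, -0.2254805713891983), (0.08903592824935913, 0.09699653089046478), 29.665164947509766)
```

The cup edges put the jar about 1.6 mm toward tool −x and 1.2 mm toward +y. I'll correct for that and descend to just above contact.

```bash
python3 -m crank '[[0.055,[-0.0016,0.0012,0.005],[0,0,0]],[0.055,[-0.0016,0.0012,0.015],[0,0,0]],[0.055,[-0.0016,0.0012,0.025],[0,0,0]],[0.055,[-0.0016,0.0012,0.035],[0,0,0]],[0.055,[-0.0016,0.0012,0.038],[0,0,0]]]'
python3 -m crank '[[0.055,[0,0,0.001],[0,0,0]],[0.055,[0,0,0.002],[0,0,0]],[0.055,[0,0,0.003],[0,0,0]],[0.055,[0,0,0.004],[0,0,0]],[0.055,[0,0,0.004],[0,0,0]]]'
python3 -c "
from cell import *
o=get_obs();print(o['eef_pos'],o['ft_force'],o['torque'])"
```

```text
clock: 5.2
eef_pos: [0.5499, -0.2258, 0.1043]
ee_rot: [-3.138, 0.001, 0.7]
ft_force: [0.3, -0.5, -1.1]
gripper_width: 0.0654
gripper_force: 40.0
clock: 5.7
eef_pos: [0.5511, -0.2264, 0.1027]
ee_rot: [3.141, -0.0, 0.7]
ft_force: [0.8, -0.7, -0.6]
gripper_width: 0.0652
gripper_force: 40.0
[ 0.55108624 -0.22644066  0.10269798] [ 0.77162742 -0.70918867 -0.61670703] [-0.07974657 -0.0058006  -0.01422091]
```

```bash
python3 -m crank '[[0.055,[0.0006,-0.0012,0.0],[0,0,0]],[0.055,[0.0006,-0.0012,0.001],[0,0,0]],[0.055,[0.0006,-0.0012,0.002],[0,0,0]],[0.055,[0.0006,-0.0012,0.003],[0,0,0]],[0.055,[0.0006,-0.0012,0.003],[0,0,0]]]'
python3 -m crank '[[0.055,[0,0,0.001],[0,0,0]],[0.055,[0,0,0.002],[0,0,0]],[0.055,[0,0,0.002],[0,0,0]],[0.055,[0,0,0.002],[0,0,0]],[0.055,[0,0,0.002],[0,0,0]]]'
python3 -c "
from cell import *
o=get_obs();print(o['eef_pos'],o['ft_force'],o['torque'])"
```

```text
clock: 6.2
eef_pos: [0.5506, -0.225, 0.0993]
ee_rot: [-3.141, 0.0, 0.7]
ft_force: [1.0, -0.1, -0.3]
gripper_width: 0.0656
gripper_force: 40.0
clock: 6.7
eef_pos: [0.5507, -0.2251, 0.0976]
ee_rot: [3.142, -0.0, 0.7]
ft_force: [-0.0, 1.4, -0.6]
gripper_width: 0.0654
gripper_force: 40.0
[ 0.55073746 -0.2250927   0.09759264] [-0.04635075  1.35101586 -0.58016771] [-0.06156099 -0.01300182  0.07389351]
```

```bash
for i in 1 2; do python3 -m crank '[[0.055,[0,0,0.0005],[0,0,0]],[0.055,[0,0,0.001],[0,0,0]],[0.055,[0,0,0.001],[0,0,0]],[0.055,[0,0,0.001],[0,0,0]],[0.055,[0,0,0.001],[0,0,0]]]' | grep -E 'eef|ft'; done
python3 -c "
from cell import *
o=get_obs();print(o['eef_pos'],o['ft_force'],o['torque'])"
```

```text
eef_pos: [0.5507, -0.2251, 0.0966]
ft_force: [-0.2, -0.2, -0.5]
eef_pos: [0.5509, -0.2252, 0.0958]
ft_force: [0.0, -0.0, 1.6]
[ 0.55087836 -0.22519686  0.09579662] [ 0.00484083 -0.01645455  1.57600346] [ 0.01787022 -0.02982115  0.00102776]
```

```bash
python3 -m crank '[[0.055,[0,0,0.0005],[0,0,0]],[0.055,[0,0,0.001],[0,0,0]],[0.055,[0,0,0.0015],[0,0,0]],[0.055,[0,0,0.0015],[0,0,0]],[0.055,[0,0,0.0015],[0,0,0]]]' | grep -E 'eef|ft'
cat > st.py <<'E'
from cell import *
o=get_obs();print(o['clock'].round(1),o['eef_pos'].round(4),'yaw',o['ee_rot'][2].round(3),'F',o['ft_force'].round(1),'M',o['torque'].round(2),'q6',o['joint_positions'][5].round(2))
E
for i in 1 2 3; do python3 -m crank '[[0.055,[0,0,0],[0,0,-0.03]],[0.055,[0,0,0],[0,0,-0.06]],[0.055,[0,0,0],[0,0,-0.09]],[0.055,[0,0,0],[0,0,-0.12]],[0.055,[0,0,0],[0,0,-0.12]]]' >/dev/null; python3 st.py; done
```

```text
eef_pos: [0.551, -0.2253, 0.0945]
ft_force: [-1.1, 0.2, 5.2]Traceback (most recent call last):
  File "st.py", line 2, in <module>
    o=get_obs();print(o['clock'].round(1),o['eef_pos'].round(4),'yaw',o['ee_rot'][2].round(3),'F',o['ft_force'].round(1),'M',o['torque'].round(2),'q6',o['joint_positions'][5].round(2))
                      ^^^^^^^^^^^^^^^^
AttributeError: 'float' object has no attribute 'round'
Traceback (most recent call last):
  File "st.py", line 2, in <module>
    o=get_obs();print(o['clock'].round(1),o['eef_pos'].round(4),'yaw',o['ee_rot'][2].round(3),'F',o['ft_force'].round(1),'M',o['torque'].round(2),'q6',o['joint_positions'][5].round(2))
                      ^^^^^^^^^^^^^^^^
AttributeError: 'float' object has no attribute 'round'
Traceback (most recent call last):
  File "st.py", line 2, in <module>
    o=get_obs();print(o['clock'].round(1),o['eef_pos'].round(4),'yaw',o['ee_rot'][2].round(3),'F',o['ft_force'].round(1),'M',o['torque'].round(2),'q6',o['joint_positions'][5].round(2))
                      ^^^^^^^^^^^^^^^^
AttributeError: 'float' object has no attribute 'round'
```

```bash
cat > st.py <<'E'
from cell import *
import numpy as np
o=get_obs();np.set_printoptions(suppress=True,precision=4);print(round(o['clock'],1),o['eef_pos'],'yaw',round(float(o['ee_rot'][2]),3),'F',o['ft_force'].round(1),'M',o['torque'].round(2),'q6',round(float(o['joint_positions'][5]),2),'g',round(float(o['gripper_width']),4))
E
python3 st.py
```

```text
9.7 [ 0.5514 -0.2255  0.0949] yaw 1.06 F [-0.4  0.2  5.3] M [ 0.02 -0.04 -0.04] q6 -0.07 g 0.0653
```

```bash
for i in 1 2 3; do python3 -m crank '[[0.055,[0,0,0],[0,0,-0.03]],[0.055,[0,0,0],[0,0,-0.06]],[0.055,[0,0,0],[0,0,-0.09]],[0.055,[0,0,0],[0,0,-0.12]],[0.055,[0,0,0],[0,0,-0.12]]]' >/dev/null; python3 st.py; done
```

```text
10.2 [ 0.5513 -0.2256  0.0948] yaw 1.181 F [ 0.2 -0.4  6.5] M [-0.17  0.1  -0.03] q6 -0.19 g 0.0655
10.7 [ 0.5505 -0.2253  0.0933] yaw 1.3 F [ 1.5 -1.5 -1.4] M [-0.47 -0.34 -0.01] q6 -0.31 g 0.0653
11.2 [ 0.5507 -0.2252  0.0938] yaw 1.42 F [ 1.8 -2.3 -0.7] M [-0.47 -0.34  0.06] q6 -0.43 g 0.0657
```

```bash
for i in 1 2 3; do python3 -m crank '[[0.055,[0,0,0.0005],[0,0,0]],[0.055,[0,0,0.001],[0,0,0]],[0.055,[0,0,0.001],[0,0,0]],[0.055,[0,0,0.001],[0,0,0]],[0.055,[0,0,0.001],[0,0,0]]]' >/dev/null; python3 st.py; done
```

```text
11.7 [ 0.5508 -0.2251  0.0931] yaw 1.42 F [ 1.2 -2.4 -0.8] M [-0.51 -0.44 -0.02] q6 -0.43 g 0.0654
12.2 [ 0.5508 -0.2251  0.0921] yaw 1.42 F [ 2.3 -1.  -0.3] M [-0.48 -0.47 -0.03] q6 -0.43 g 0.0655
12.7 [ 0.5508 -0.2251  0.0912] yaw 1.42 F [ 2.8 -1.6  0.9] M [-0.42 -0.51 -0.02] q6 -0.43 g 0.0658
```

```bash
python3 -m crank '[[0.055,[-0.0004,0.0007,0.0005],[0,0,0]],[0.055,[-0.0004,0.0007,0.001],[0,0,0]],[0.055,[-0.0004,0.0007,0.0012],[0,0,0]],[0.055,[-0.0004,0.0007,0.0012],[0,0,0]],[0.055,[-0.0004,0.0007,0.0012],[0,0,0]]]' >/dev/null; python3 st.py
for i in 1 2; do python3 -m crank '[[0.055,[0,0,0],[0,0,0.04]],[0.055,[0,0,0.0001],[0,0,0.08]],[0.055,[0,0,0.0002],[0,0,0.12]],[0.055,[0,0,0.0003],[0,0,0.16]],[0.055,[0,0,0.0003],[0,0,0.16]]]' >/dev/null; python3 st.py; done
```

```text
13.2 [ 0.5514 -0.2256  0.09  ] yaw 1.42 F [ 2.  -0.8  3.2] M [-0.21 -0.43  0.01] q6 -0.43 g 0.0653
13.7 [ 0.5514 -0.2255  0.0897] yaw 1.26 F [ 0.4 -1.1  3.4] M [-0.15 -0.38 -0.  ] q6 -0.27 g 0.0654
14.2 [ 0.5513 -0.2254  0.0894] yaw 1.101 F [ 0.3 -0.2  4.5] M [-0.1  -0.23  0.02] q6 -0.11 g 0.0653
```

```bash
for i in 1 2; do python3 -m crank '[[0.055,[0,0,0.0001],[0,0,0.04]],[0.055,[0,0,0.0002],[0,0,0.08]],[0.055,[0,0,0.0003],[0,0,0.12]],[0.055,[0,0,0.0004],[0,0,0.16]],[0.055,[0,0,0.0004],[0,0,0.16]]]' >/dev/null; python3 st.py; done
```

```text
14.7 [ 0.5511 -0.2254  0.089 ] yaw 0.941 F [-0.2  0.1  5.2] M [-0.02 -0.04  0.01] q6 0.05 g 0.0653
15.2 [ 0.5511 -0.2254  0.0886] yaw 0.781 F [0.  0.7 6.3] M [0.07 0.1  0.02] q6 0.21 g 0.0653
```

```bash
for i in 1 2; do python3 -m crank '[[0.055,[0,0,0],[0,0,0.04]],[0.055,[0,0,0],[0,0,0.08]],[0.055,[0,0,0],[0,0,0.12]],[0.055,[0,0,0],[0,0,0.16]],[0.055,[0,0,0],[0,0,0.16]]]' >/dev/null; python3 st.py; done
```

```text
15.7 [ 0.551  -0.2254  0.0886] yaw 0.621 F [-0.   0.3  5.2] M [0.01 0.05 0.03] q6 0.37 g 0.0652
16.2 [ 0.551  -0.2253  0.0885] yaw 0.461 F [0.7 0.2 4.5] M [ 0.04 -0.    0.1 ] q6 0.53 g 0.0655
```

```bash
for i in 1 2; do python3 -m crank '[[0.055,[0,0,0.0001],[0,0,0.04]],[0.055,[0,0,0.0002],[0,0,0.08]],[0.055,[0,0,0.0003],[0,0,0.12]],[0.055,[0,0,0.0004],[0,0,0.16]],[0.055,[0,0,0.0004],[0,0,0.16]]]' >/dev/null; python3 st.py; done
```

```text
16.7 [ 0.5509 -0.2253  0.0881] yaw 0.302 F [-1.  -0.2  4.9] M [0.15 0.04 0.14] q6 0.69 g 0.0654
17.2 [ 0.5509 -0.2251  0.0876] yaw 0.142 F [-0.3  0.4  4.9] M [0.2  0.07 0.15] q6 0.85 g 0.0654
```

```bash
for i in 1 2; do python3 -m crank '[[0.055,[0,0,0.0001],[0,0,0.02]],[0.055,[0,0,0.0002],[0,0,0.04]],[0.055,[0,0,0.0002],[0,0,0.06]],[0.055,[0,0,0.0002],[0,0,0.08]],[0.055,[0,0,0.0002],[0,0,0.08]]]' >/dev/null; python3 st.py; done
```

```text
17.7 [ 0.5509 -0.2251  0.0875] yaw 0.062 F [-0.4  0.7  5.6] M [0.17 0.09 0.19] q6 0.93 g 0.0655
18.2 [ 0.5509 -0.2251  0.0873] yaw -0.018 F [-0.6  0.5  5.2] M [0.19 0.01 0.22] q6 1.01 g 0.066
```

```bash
for i in 1 2 3; do python3 -m crank '[[0.055,[0,0,0],[0,0,0.02]],[0.055,[0,0,0.0001],[0,0,0.04]],[0.055,[0,0,0.0001],[0,0,0.06]],[0.055,[0,0,0.0001],[0,0,0.06]],[0.055,[0,0,0.0001],[0,0,0.06]]]' >/dev/null; python3 st.py; done
```

```text
18.7 [ 0.5509 -0.2249  0.0872] yaw -0.077 F [-1.5  1.4  4.9] M [0.34 0.07 0.43] q6 1.07 g 0.0652
19.2 [ 0.5508 -0.2248  0.0871] yaw -0.136 F [-1.   1.5  5.8] M [0.44 0.14 0.68] q6 1.13 g 0.0653
19.7 [ 0.5508 -0.2246  0.087 ] yaw -0.195 F [-0.6  2.2  5.5] M [0.58 0.15 1.03] q6 1.19 g 0.0654
```

```bash
python3 -m crank '[[0.055,[0,0,0],[0,0,-0.03]],[0.055,[0,0,0],[0,0,-0.06]],[0.055,[0,0,0],[0,0,-0.06]],[0.055,[0,0,0],[0,0,-0.06]],[0.055,[0,0,0],[0,0,-0.06]]]' >/dev/null; python3 st.py
python3 -m crank '[[0.055,[0,0,0],[0,0,-0.02]],[0.055,[0,0,0],[0,0,-0.04]],[0.055,[0,0,0],[0,0,-0.04]],[0.055,[0,0,0],[0,0,-0.04]],[0.055,[0,0,0],[0,0,-0.04]]]' >/dev/null; python3 st.py
```

```text
20.2 [ 0.5508 -0.2247  0.0869] yaw -0.136 F [-0.2  1.4  6.8] M [0.56 0.13 0.62] q6 1.13 g 0.0654
20.7 [ 0.5508 -0.2248  0.087 ] yaw -0.097 F [-0.6  1.1  6.3] M [0.45 0.14 0.44] q6 1.09 g 0.0659
```

```bash
python3 -m crank '[[0.055,[0,0,0],[0,0,-0.02]],[0.055,[0,0,-0.0005],[0,0,-0.04]],[0.055,[0,0,-0.001],[0,0,-0.04]],[0.055,[0,0,-0.0015],[0,0,-0.04]],[0.055,[0,0,-0.0015],[0,0,-0.04]]]' >/dev/null; python3 st.py
python3 -m crank '[[0.07,[0,0,0],[0,0,0]],[0.08,[0,0,0],[0,0,0]],[0.094,[0,0,0],[0,0,0]],[0.094,[0,0,0],[0,0,0]],[0.094,[0,0,0],[0,0,0]]]' >/dev/null; python3 st.py
python3 -c "
from cell import *
from h import *
c=read_camera('scene');cv2.imwrite('pics/rel.png',cv2.resize(c['frame'][110:230,310:450],None,fx=4,fy=4,interpolation=2)[:,:,::-1])"
```

```text
21.2 [ 0.5507 -0.2249  0.0879] yaw -0.059 F [-0.2  1.5  3.5] M [0.57 0.17 0.22] q6 1.05 g 0.0655
21.7 [ 0.5512 -0.2256  0.0883] yaw -0.06 F [ 0.4  0.7 -0.4] M [-0.03  0.01  0.02] q6 1.05 g 0.0936
```

View pics/rel.png

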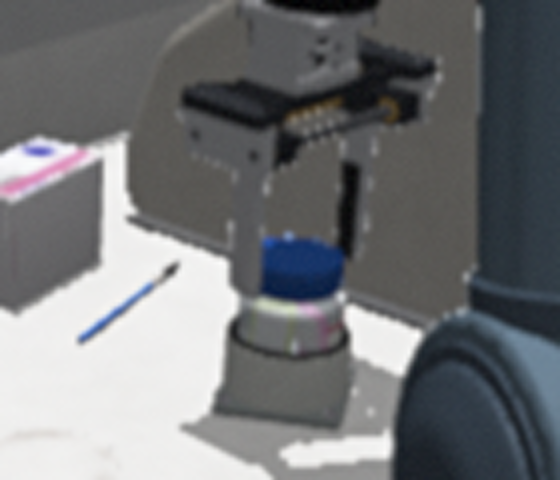

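The fingers are open and clear, and the blue lid sits level on the jar at about (302,268). I'll retract and check its height against the closed jar's lid.

```bash
python3 -m crank '[[0.094,[0,0,-0.01],[0,0,0]],[0.094,[0,0,-0.03],[0,0,0]],[0.094,[0,0,-0.06],[0,0,0]],[0.094,[0,0,-0.1],[0,0,0]],[0.094,[0,0,-0.14],[0,0,0]]]' >/dev/null
python3 -m crank '[[0.094,[-0.03,0,0],[0,0,0]],[0.094,[-0.07,0,0],[0,0,0]],[0.094,[-0.11,0,0],[0,0,0]],[0.094,[-0.14,0,0],[0,0,0]],[0.094,[-0.15,0,0],[0,0,0]]]' >/dev/null; python3 st.py
python3 - <<'E'
from cell import *
from h import *
b=[]
for n in("scene","top"):
    c=read_camera(n);P=cloud(c);g=c["frame"].astype(int);bl=(g[...,2]>g[...,0]+40)
    for name,xy in(("ours",(.551,-.225)),("closed",None)):
        if xy is None:
            Q=P[bl&(P[...,2]>.08)&(P[...,2]<.13)&(P[...,1]>.12)&(P[...,1]<.35)&(P[...,0]<.62)]
        else: Q=P[bl&(np.linalg.norm(P[...,:2]-xy,axis=2)<.05)]
        if len(Q)>10:print(n,name,len(Q),np.percentile(Q[:,2],[2,50,75,90,98]).round(4),Q.mean(0).round(3))
    b.append(cv2.resize(c["frame"],(400,250)))
cv2.imwrite("pics/end.png",np.hstack(b)[:,:,::-1])
E
```

```text
22.8 [ 0.4    -0.2164  0.2291] yaw -0.062 F [ 0.7 -0.9 -0.4] M [ 0.   -0.01  0.  ] q6 0.89 g 0.0943
scene ours 320 [0.09   0.1057 0.1071 0.1077 0.1087] [ 0.543 -0.216  0.103]
scene closed 642 [0.0893 0.1053 0.1062 0.1069 0.1074] [0.564 0.251 0.103]
top ours 521 [0.0989 0.104  0.1056 0.1072 0.1094] [ 0.554 -0.224  0.104]
top closed 519 [0.099  0.1044 0.1057 0.1072 0.1095] [0.575 0.245 0.104]
```

View pics/end.png

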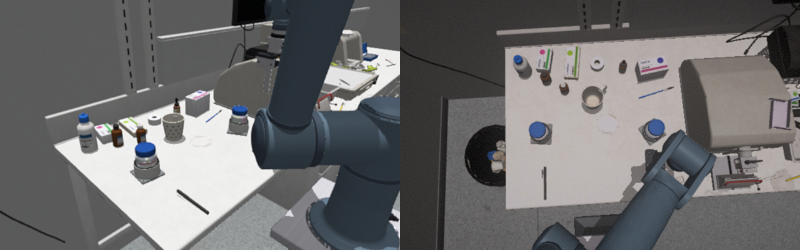

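The lid stands at the same height as the one on the closed jar, with median top-view depths of 0.1040 m and 0.1044 m, so it is home. The picture shows both jars closed at (655,130) and (540,132), and the robot is clear.

```bash
python3 -c "
from cell import *
print(finish_job())"
```

```text
the job is handed in; nothing more can be done
None
```

The lid is screwed home on the open jar and released, standing level with the closed jar's lid, and the job is handed in; one flaw: wrist torque briefly reached about 1.0 N m against the stop (0.65 N m is tight) before I eased it back, so it may be judged overtightened.

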